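# Sort the reader docks by the grip of their soles

## Robot

A 6-joint arm with a two-finger parallel gripper is mounted at the origin on the work surface. World frame = base frame: x ahead of the robot, y to its left, z up, the work surface at z = 0. Lengths are in m, angles in rad, forces in N, time in s.
With the tool pointing down it reaches from about 0.3 to 0.875 m from the base axis. Payload 6.4 kg.
Tool frame: the origin (TCP) lies on the centre line of the jaws, within the pads' length; the fingertips stand 17 mm ahead of it and the grasp point (between the pads) lies 2 mm behind it (env.nose_length is the distance from the TCP to the fingertips, in m); z points along the fingers, y is the line along which they close (so a half turn about z gives the same grasp; the last joint's range is limited). The gripper opens to 88 mm and grips with 3 to 60 N. Pads are 18 mm wide; open, the fingers measure 123 mm over their backs; the gripper's body (75 mm by 187 mm) begins 45 mm behind the grasp point.
Start: joints at [-1.487, 0.181, 1.607, -0, 1.354, -0.206], TCP at [0.164, -0.551, 0.256] pointing down, gripper open.
Joint ranges: [-2.99, 2.99], [-0.89, 2.07], [0.3, 2.58], [-1.14, 4.28], [0, 2.63], [-3.12, 3.12]. Speed limits (rad/s): [2.57, 2.57, 3.01, 3.14, 3.14, 3.14].

## Interface

Orientations are given as a unit quaternion [x, y, z, w].
In Python, from plant import env gives the robot as it stands.
- The arm moves only by the tool arm_command, never from a script. Its argument "increments" is a list of rows, each a list of 3 entries, a list of its own where there are three numbers: the turn, a rotation vector about the world's x, y, z in degrees, then the shift along the world's x, y, z in m, then the closure, from 0 (fully open) to 1 (shut). In form: [[[ax, ay, az], [x, y, z], jaw], ...]. A call has exactly 5 rows; each row is the pose to reach, as a shift and turn from the pose commanded when the call began; what a row does not reach only later rows make up. A row lasts 1/10 s, in which the tool goes at most 50 mm and 8.59 degrees, less where a joint would pass 70% of its speed; a pose out of reach is approached as far as the arm can. A call with a gripper value outside its range is refused whole. The fingers move at their own pace and stop on an object; the grip force is fixed at half the most. Time passes only in rows, so rows that repeat a pose let the fingers close, or fill a call up. It gives the time, the measured TCP pose, the force, the opening and the grip force at its end, in the units of the state.
- env.sense(): the state, without advancing time (a new reading comes with each control period).
- env.camera(name): name is "side" or "top" or "wrist"; returns a dict with "frame" (384x512x3 uint8, red, green, blue), "camera_matrix" (3x3 intrinsics, pixels), "R" (3x3) and "t" (3): a world point X has camera coordinates R X + t; the wrist camera has in their place "tool_from_camera" (4x4, takes a point from camera to tool coordinates, whose origin is the TCP and whose axes are the flange's). Camera axes: x right, y down, z forward; pixel columns grow to the right and rows downward; lengths in m; the calibration is good to about 2 mm. A picture is of the moment at which its call begins: read the wrist's pose just before it. There is no depth.
- env.finish_job(): hands the job in; it is judged then, once.
Trained networks look in a picture, given as the dict that the camera call returned (one of the last four; its "shot" number tells which), for a name from the list of things; names that differ only in an ending like _2 or _b are one class to them, and where a whole thing is asked for, a point or a joint stands for the part that bears it (a point fixed in the world has none). Each returns a list of dicts, best first, with "p" (0 to 1); they miss things now and then, are a little off and sometimes report something else, mostly with a low value. They report only what shows in the picture. A call takes as long as a camera call. They do not tell look-alikes from the thing itself.
- env.search_frame(picture, query): "pixel" ([row, column] in pixels, amid what is visible of it).
- env.masks_of(picture, query): "mask" (384x512 bool, what is visible of it) and "pixel" ([row, column] in pixels, amid what is visible of it).
- env.tip_of(picture, query): "pixel" ([row, column] in pixels: a listed point, or the origin of a listed thing).
The state is a dict: "time": time; "qpos": joint angles; "qd": joint speeds; "joint_torque": joint torques, N m; "tcp_pos": TCP position; "eef_rot": TCP orientation; "wrist_force": force on the tool from outside, world axes, zero at the start; "torque": the same for the moment, N m; "gripper_width": finger opening in m; "grip_force": force on a finger pad.
Only numpy, scipy, OpenCV 4.12 (cv2) and the standard library are available. Lean on these libraries where they do the work, as an engineer would, in place of code of your own. Each camera call takes 0.05 s, during which the arm holds its last target. There are 200 camera calls.

## Task

Three look-alike reader docks stand in a row on the bench: one has its non-slip rubber sole and drags hard, the other two still have bare slick bases and glide easily. Feel which is which by dragging them over the bench with the fingers in their dishes, then slide the non-slip dock fully into the narrow packing bay and both slick docks fully into the wide rework bay. Keep the docks down on the bench all the time (slide, never lift or tip them) and leave the other things on the bench where they are.

Things in the scene. Friction and masses are not known exactly. Their poses are not given: they have to be found in the camera images.
- mat: thin dark grey sheet (110 x 460 mm, no height to feel) with the three docks in a row on it; origin at its centre on the bench, x axis away from the robot towards the bays, y along the row; within 0.1 rad of straight. The docks are not tracked, only seen by camera. Dragged level without pressing down, anywhere on the bench, the non-slip dock resists with 4 to 8 N, a slick one with 0.5 to 1.2 N
- spot_left (a point): marked spot at the robot's left end of the row, on the bench; does not move with the dock. At the start one dock's centre is within 8 mm of it in x and y, turned less than 0.25 rad from the mat. Which dock stands where changes each time
- spot_mid (a point): the same for the middle dock, 165 mm from the other two. All docks look the same: a square white plastic frame 80 x 80 mm, 26 mm high, round an open square dish 56 x 56 mm and 18 mm deep (walls 12 mm thick, dish floor 8 mm above the bench), 0.6 to 0.8 kg
- spot_right (a point): the same for the dock at the robot's right end of the row
- narrow_bay: the packing bay, for the one non-slip dock: three-sided fixed cardboard kerb open towards the robot, 148 mm wide, 100 mm deep inside; walls 8 mm thick, sides 18 mm and back 45 mm high; floor level with the bench. Origin at the centre of the inside floor; x axis from the open mouth (x = -50 mm) to the back wall (+50 mm), y across. Left or right of the other bay
- wide_bay: the rework bay, for the two slick docks side by side: the same shape, in steel with a thin black floor sheet, 230 mm wide and 100 mm deep inside, all kerbs 8 mm thick and 18 mm high. Origin at the centre of the inside floor; x from the mouth (-50 mm) to the back kerb (+50 mm), y across it
- receiver: bystander: flat white plastic receiver, 120 x 85 x 28 mm, origin at the centre of its underside
- fob_box: bystander: small open cardboard box of key fobs, 130 x 100 x 45 mm, origin at the centre of its underside
- screwdriver: bystander: screwdriver 180 mm long lying on the bench, origin on its underside
Things that resemble listed ones, but are neither listed nor needed, are in the scene too. Leave any pink, turquoise or yellow look-alike of the narrow_bay alone.

How it is judged:
By the outcome, as a careful person would: the job done as asked, in the order asked, and still so for the second after the job is handed in, with the robot touching nothing.
It also fails if it takes over 70 s, if anything falls off the work surface, if the arm or the gripper's body presses on something with over 40 N, if the wrist force passes 120 N, or if a joint passes its speed limit or range.

## Working session

There is one attempt and no reset: what is moved stays moved. The work goes in short steps, Python scripts to look and compute and a tool call to move; the robot and the scene stay as the last step left them, time stands still between calls to the robot, and variables do not carry over. Pictures are saved under pics/ and viewed, at most 10 in all, crops included, and the job is handed in when it is done.

Besides the shell and the picture viewer there is one more tool, called after "Request:" by a JSON object that holds its "name" and its "arguments". arm_command: Moves the arm, as the interface text tells. Its arguments: {"type":"object","properties":{"increments":{"type":"array"}},"required":["increments"]}

```bash
mkdir -p pics; ls; cat > h.py <<'E'
import numpy as np, cv2
from plant import env
def ray(c,px,z=0.0):
    K,R,t=map(np.array,(c["camera_matrix"],c["R"],c["t"]))
    d=R.T@np.linalg.inv(K)@np.array([px[1],px[0],1.0]); o=-R.T@t
    return o+d*(z-o[2])/d[2]
def save(c,name): cv2.imwrite("pics/"+name,cv2.cvtColor(np.asarray(c["frame"]),cv2.COLOR_RGB2BGR))
E
python3 - <<'E'
from h import *
s=env.sense(); print({k:np.round(v,3) for k,v in s.items()})
for n in("top","side"):
    c=env.camera(n); save(c,n+"0.png"); print(n,np.round(-np.array(c["R"]).T@c["t"],3))
    for q in["mat","spot_left","spot_mid","spot_right","narrow_bay","wide_bay","receiver","fob_box","screwdriver"]:
        print(q,[(round(float(d["p"]),2),np.round(d["pixel"]).astype(int).tolist(),np.round(ray(c,d["pixel"])[:2],3).tolist()) for d in env.tip_of(c,q)])
E
```

```text
pics
{'time': np.float64(0.0), 'qpos': array([-1.487,  0.182,  1.608,  0.   ,  1.354, -0.206]), 'qd': array([-0.001, -0.001, -0.001,  0.   ,  0.   , -0.001]), 'joint_torque': array([ 1.0000e-03, -4.3386e+01, -3.4185e+01,  7.0000e-02,  3.9000e-02,
       -0.0000e+00]), 'tcp_pos': array([ 0.164, -0.55 ,  0.255]), 'eef_rot': array([ 0.99 ,  0.144,  0.   , -0.001]), 'wrist_force': array([-0.03 , -0.51 ,  0.051]), 'torque': array([-0.014, -0.002, -0.   ]), 'grip_force': np.float64(0.0), 'gripper_width': np.float64(0.088)}
top [ 0.259 -0.011  1.732]
mat [(0.77, [206, 261], [0.445, -0.003])]
spot_left [(0.8, [210, 216], [0.432, 0.159])]
spot_mid [(0.7, [205, 261], [0.448, -0.002]), (0.4, [210, 216], [0.432, 0.161])]
spot_right [(0.7, [207, 305], [0.439, -0.162])]
narrow_bay [(0.96, [151, 226], [0.65, 0.126]), (0.85, [282, 171], [0.177, 0.319]), (0.76, [210, 154], [0.432, 0.387]), (0.69, [102, 252], [0.836, 0.029])]
wide_bay []
receiver [(0.71, [144, 372], [0.67, -0.414]), (0.26, [147, 224], [0.664, 0.13])]
fob_box [(0.56, [146, 145], [0.674, 0.423]), (0.45, [210, 263], [0.431, -0.009])]
screwdriver [(0.77, [214, 379], [0.411, -0.426])]
side [0.208 0.739 0.805]
mat [(0.57, [212, 274], [0.438, -0.0])]
spot_left [(0.56, [253, 253], [0.434, 0.163])]
spot_mid [(0.82, [211, 275], [0.435, -0.005]), (0.26, [180, 290], [0.441, -0.152])]
spot_right [(0.84, [176, 290], [0.449, -0.174]), (0.68, [162, 232], [0.651, -0.16])]
narrow_bay [(0.94, [180, 154], [0.836, 0.029]), (0.9, [220, 187], [0.652, 0.134]), (0.86, [328, 214], [0.432, 0.391]), (0.79, [342, 334], [0.177, 0.312]), (0.22, [124, 254], [0.67, -0.401])]
wide_bay [(0.67, [305, 117], [0.664, 0.434])]
receiver [(0.93, [123, 253], [0.68, -0.406])]
fob_box [(0.93, [309, 114], [0.664, 0.444])]
screwdriver [(0.58, [136, 321], [0.416, -0.432])]
```

```bash
python3 - <<'E'
import cv2
a=cv2.imread("pics/top0.png")[70:310,110:410]; cv2.imwrite("pics/top0c.png",cv2.resize(a,(750,600),interpolation=cv2.INTER_CUBIC))
a=cv2.imread("pics/side0.png"); cv2.imwrite("pics/side0c.png",cv2.resize(a,(800,600),interpolation=cv2.INTER_CUBIC))
E
```

```text
(no output)
```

View pics/top0c.png

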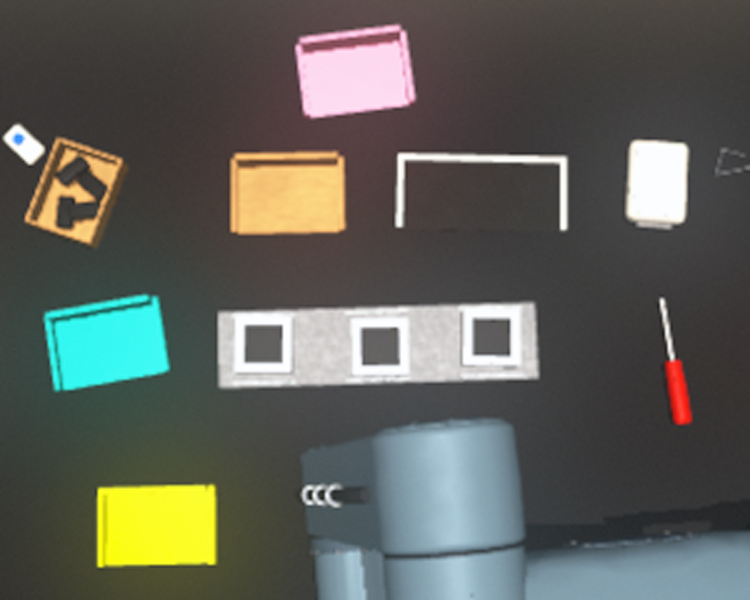

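View pics/side0c.png

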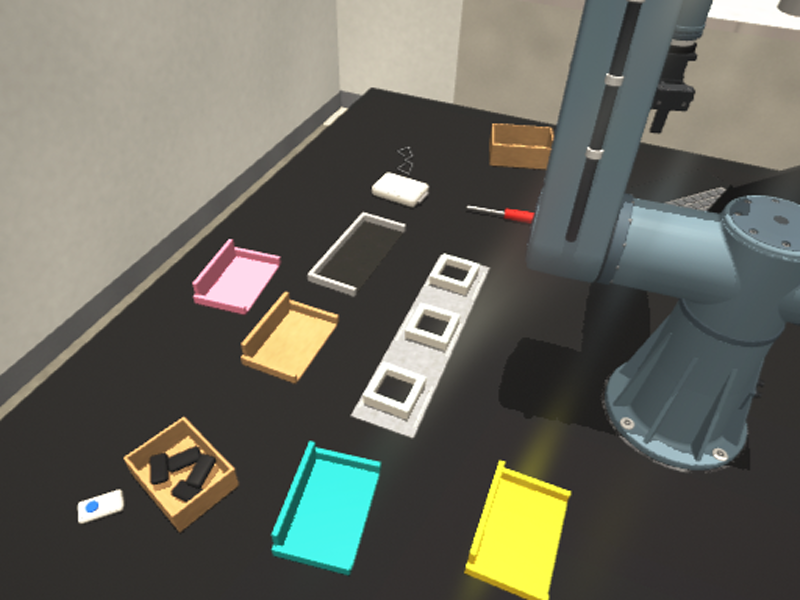

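The top view (750x600 crop) shows these candidates for narrow_bay:
- tan bay at crop (288,193), full image pixel [147,225]
- pink at (355,70)
- turquoise at (107,342)
- yellow at (157,526)

By the description I choose the tan cardboard one. The wide bay is the white/black kerb at (482,192). The docks are at (263,343), (380,346) and (491,337). Next I measure the geometry and check a close crop.

```bash
python3 - <<'E'
from h import *
c=env.camera("top"); f=np.asarray(c["frame"]); g=cv2.cvtColor(f,cv2.COLOR_RGB2GRAY)
def rect(m,z):
    cs,_=cv2.findContours(m.astype(np.uint8),cv2.RETR_EXTERNAL,cv2.CHAIN_APPROX_NONE)
    k=max(cs,key=cv2.contourArea); b=cv2.boxPoints(cv2.minAreaRect(k))
    w=np.array([ray(c,(p[1],p[0]),z)[:2] for p in k[:,0]],np.float32)
    (x,y),s,a=cv2.minAreaRect(w); return np.round([x,y],4),np.round(s,3),round(a if a<45 else a-90,1)
S=8
for n,(r,q) in dict(L=(207,215),M=(208,262),R=(205,307)).items():
    # dish: dark region upsampled
    r0,q0=r-16,q-16; p=cv2.resize(g[r0:r0+32,q0:q0+32],None,fx=S,fy=S,interpolation=cv2.INTER_CUBIC)
    t=(int(p.max())+int(p[128-16:128+16,128-16:128+16].mean()))//2
    lab=cv2.connectedComponents((p<t).astype(np.uint8))[1]; m=lab==lab[128,128]
    k=max(cv2.findContours(m.astype(np.uint8),cv2.RETR_EXTERNAL,cv2.CHAIN_APPROX_NONE)[0],key=cv2.contourArea)[:,0]
    w=np.array([ray(c,((v+.5)/S-.5+r0,(u+.5)/S-.5+q0),.026)[:2] for u,v in k],np.float32)
    R=cv2.minAreaRect(w); a=R[2]; print(n,"thr",t,np.round(R[0],4),np.round(R[1],3),round(a if a<45 else a-90,1))
tan=(f[...,0].astype(int)-f[...,2]>60)&(f[...,0]>f[...,1]*1.1)
m=np.zeros_like(tan); m[125:172,195:255]=tan[125:172,195:255]; print("narrow",rect(m,.018))
m=np.zeros_like(tan); m[125:166,262:345]=g[125:166,262:345]>110; print("wide",rect(m,.018))
for q in("narrow_bay","wide_bay"):
  for d in env.masks_of(c,q)[:1]: print(q,d["p"],d["pixel"],rect(d["mask"],.018))
cv2.imwrite("pics/crop1.png",cv2.resize(cv2.cvtColor(f,cv2.COLOR_RGB2BGR)[120:235,190:350],(800,575),interpolation=cv2.INTER_CUBIC))
E
```

```text
L thr 175 [0.4403 0.1616] [0.054 0.053] -0.6
M thr 177 [ 0.4348 -0.005 ] [0.054 0.054] 0.6
R thr 174 [ 0.4463 -0.1639] [0.053 0.054] -1.4
narrow (array([0.662 , 0.1282]), array([0.123, 0.165]), 0.5)
wide (array([ 0.6613, -0.1542]), array([0.248, 0.112]), -2.2)
narrow_bay 0.89 [145.4, 225.0] (array([0.6589, 0.1302]), array([0.116, 0.161]), 0.5)
wide_bay 0.91 [146.4, 301.7] (array([ 0.6567, -0.1524]), array([0.244, 0.113]), -2.3)
```

View pics/crop1.png

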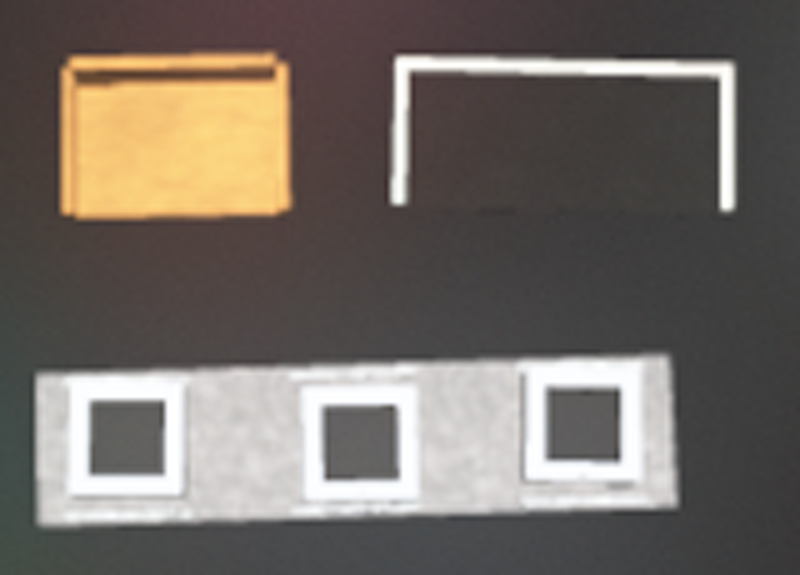

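The crop confirms the tan cardboard bay at crop (175,140), with a raised back wall and open towards the robot. The white-kerbed wide bay is at (565,135), and the docks at (127,437), (360,443) and (583,425) are nearly straight. I go to the right dock first.

Request:
{"name": "arm_command", "arguments": {"increments": [[[0,0,-2],[0.028,0.039,0],0.95],[[0,0,-4],[0.056,0.077,0],0.95],[[0,0,-6],[0.085,0.116,0],0.95],[[0,0,-8],[0.113,0.154,0],0.95],[[0,0,-10],[0.141,0.193,0],0.95]]}}

```text
time: 1.65
tcp_pos: [0.3061, -0.3565, 0.2559]
eef_rot: [0.998, 0.057, 0.0, 0.0]
wrist_force: [1.3, -0.8, -0.3]
gripper_width: 0.0498
grip_force: 0.0
```

Request:
{"name": "arm_command", "arguments": {"increments": [[[0,0,-2],[0.028,0.039,-0.02],0.95],[[0,0,-4],[0.056,0.077,-0.05],0.95],[[0,0,-6],[0.085,0.116,-0.08],0.95],[[0,0,-6.5],[0.113,0.154,-0.11],0.95],[[0,0,-6.5],[0.141,0.193,-0.14],0.95]]}}

```text
time: 2.15
tcp_pos: [0.4337, -0.1826, 0.1298]
eef_rot: [1.0, 0.001, 0.001, 0.0]
wrist_force: [1.6, -1.8, 0.2]
gripper_width: 0.01
grip_force: 0.0
```

Request:
{"name": "arm_command", "arguments": {"increments": [[[0,0,0],[0,0,0],0.95],[[0,0,0],[0,0,0],0.95],[[0,0,0],[0,0,0],0.95],[[0,0,0],[0,0,0],0.95],[[0,0,0],[0,0,0],0.95]]}}

```text
time: 2.65
tcp_pos: [0.4327, -0.1854, 0.1312]
eef_rot: [1.0, -0.0, 0.001, 0.001]
wrist_force: [-0.2, 0.4, 0.7]
gripper_width: 0.004
grip_force: 0.0
```

```bash
python3 - <<'E'
from h import *
s=env.sense(); print(np.round(s["tcp_pos"],4),np.round(s["eef_rot"],4),np.round(s["wrist_force"],2),s["gripper_width"],env.nose_length)
c=env.camera("wrist"); save(c,"w1.png"); K=np.array(c["camera_matrix"]);T=np.array(c["tool_from_camera"]); print(np.round(T,3))
E
```

```text
[ 0.4327 -0.1854  0.1312] [ 1.e+00 -1.e-04  7.e-04  6.e-04] [-0.15  0.45  0.68] 0.0040204269166855345 0.017
[[-0.001 -0.954 -0.301  0.079]
 [ 1.    -0.001 -0.     0.   ]
 [-0.    -0.301  0.954 -0.13 ]
 [ 0.     0.     0.     1.   ]]
```

View pics/w1.png

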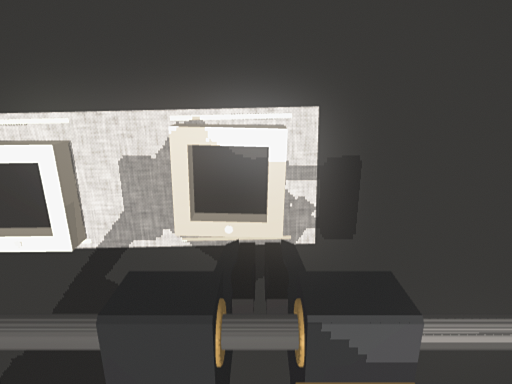

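The wrist view shows the right dock's dish, with its rim inner edge at about rows 145-222 and columns 190-268. Projecting this gives a position to compare with the top camera.

```bash
cat >> h.py <<'E'
def wray(c,s,px,z):
    from scipy.spatial.transform import Rotation as Ro
    K=np.array(c["camera_matrix"]);T=np.array(c["tool_from_camera"]);R=Ro.from_quat(s["eef_rot"]).as_matrix()
    d=R@T[:3,:3]@np.linalg.inv(K)@np.array([px[1],px[0],1.0]); o=R@T[:3,3]+s["tcp_pos"]
    return o+d*(z-o[2])/d[2]
E
python3 - <<'E'
from h import *
s=env.sense(); c=env.camera("wrist")
for p in[(145,191),(147,268),(222,190),(222,268),(127,170),(127,287)]: print(p,np.round(wray(c,s,p,.026),4))
E
```

```text
(145, 191) [ 0.4731 -0.1386  0.026 ]
(147, 268) [ 0.4716 -0.1915  0.026 ]
(222, 190) [ 0.4163 -0.1344  0.026 ]
(222, 268) [ 0.4162 -0.1918  0.026 ]
(127, 170) [ 0.4853 -0.1252  0.026 ]
(127, 287) [ 0.4852 -0.2042  0.026 ]
```

Request:
{"name": "arm_command", "arguments": {"increments": [[[0,0,0],[0.013,0.021,-0.02],0.95],[[0,0,0],[0.013,0.021,-0.05],0.95],[[0,0,0],[0.013,0.021,-0.075],0.95],[[0,0,0],[0.013,0.021,-0.09],0.95],[[0,0,0],[0.013,0.021,-0.099],0.95]]}}

```text
time: 3.25
tcp_pos: [0.4449, -0.1629, 0.0302]
eef_rot: [1.0, 0.001, -0.001, -0.0]
wrist_force: [-0.3, 0.5, 0.5]
gripper_width: 0.0046
grip_force: 0.0
```

Request:
{"name": "arm_command", "arguments": {"increments": [[[0,0,0],[0,0,0],0.8],[[0,0,0],[0,0,0],0.8],[[0,0,0],[0.004,0,0],0.8],[[0,0,0],[0.008,0,0],0.8],[[0,0,0],[0.012,0,0],0.8]]}}

```text
time: 3.75
tcp_pos: [0.4586, -0.1633, 0.0321]
eef_rot: [1.0, 0.001, 0.001, 0.0]
wrist_force: [-0.8, -0.7, 0.2]
gripper_width: 0.0174
grip_force: 0.0
```

Request:
{"name": "arm_command", "arguments": {"increments": [[[0,0,0],[0.004,0,0],0.8],[[0,0,0],[0.008,0,0],0.8],[[0,0,0],[0.012,0,0],0.8],[[0,0,0],[0.016,0,0],0.8],[[0,0,0],[0.02,0,0],0.8]]}}

```text
time: 4.25
tcp_pos: [0.4778, -0.1629, 0.0313]
eef_rot: [1.0, 0.001, -0.0, -0.0]
wrist_force: [-2.2, -0.1, 1.3]
gripper_width: 0.0177
grip_force: 1.0
```

Request:
{"name": "arm_command", "arguments": {"increments": [[[0,0,0],[0.004,0,0],0.8],[[0,0,0],[0.008,0,0],0.8],[[0,0,0],[0.012,0,0],0.8],[[0,0,0],[0.016,0,0],0.8],[[0,0,0],[0.02,0,0],0.8]]}}

```text
time: 4.75
tcp_pos: [0.4979, -0.1629, 0.0313]
eef_rot: [1.0, 0.001, -0.0, -0.0]
wrist_force: [-2.4, -0.8, 0.1]
gripper_width: 0.0169
grip_force: 0.9
```

The reading is low, about 2 N with noise, so this dock is probably slick. Next is the middle dock for comparison.

Request:
{"name": "arm_command", "arguments": {"increments": [[[0,0,0],[-0.01,0,0],0.95],[[0,0,0],[-0.015,0,0.03],0.95],[[0,0,0],[-0.02,0.02,0.06],0.95],[[0,0,0],[-0.035,0.06,0.06],0.95],[[0,0,0],[-0.05,0.108,0.06],0.95]]}}

```text
time: 5.25
tcp_pos: [0.4481, -0.0555, 0.0926]
eef_rot: [1.0, -0.0, 0.002, 0.001]
wrist_force: [0.7, 1.3, -1.3]
gripper_width: 0.0043
grip_force: 0.0
```

Request:
{"name": "arm_command", "arguments": {"increments": [[[0,0,0],[-0.013,0.045,0],0.95],[[0,0,0],[-0.013,0.05,-0.01],0.95],[[0,0,0],[-0.013,0.05,-0.03],0.95],[[0,0,0],[-0.013,0.05,-0.05],0.95],[[0,0,0],[-0.013,0.05,-0.06],0.95]]}}

```text
time: 5.75
tcp_pos: [0.4339, -0.0054, 0.0299]
eef_rot: [1.0, 0.001, -0.001, -0.0]
wrist_force: [-0.5, -0.3, 0.0]
gripper_width: 0.0043
grip_force: 0.0
```

Request:
{"name": "arm_command", "arguments": {"increments": [[[0,0,0],[0,0,0],0.8],[[0,0,0],[0,0,0],0.8],[[0,0,0],[0.008,0,0],0.8],[[0,0,0],[0.016,0,0],0.8],[[0,0,0],[0.02,0,0],0.8]]}}

```text
time: 6.25
tcp_pos: [0.4561, -0.0055, 0.032]
eef_rot: [1.0, 0.001, 0.001, 0.0]
wrist_force: [-1.7, 0.5, 1.7]
gripper_width: 0.0177
grip_force: 1.1
```

Request:
{"name": "arm_command", "arguments": {"increments": [[[0,0,0],[0.004,0,0],0.8],[[0,0,0],[0.008,0,0],0.8],[[0,0,0],[0.012,0,0],0.8],[[0,0,0],[0.016,0,0],0.8],[[0,0,0],[0.02,0,0],0.8]]}}

```text
time: 6.75
tcp_pos: [0.475, -0.0052, 0.0313]
eef_rot: [1.0, 0.001, -0.0, -0.0]
wrist_force: [-2.3, -0.0, 0.6]
gripper_width: 0.0174
grip_force: 1.1
```

Request:
{"name": "arm_command", "arguments": {"increments": [[[0,0,0],[0.002,0,0],0.8],[[0,0,0],[0.004,0,0],0.8],[[0,0,0],[0.006,0,0],0.8],[[0,0,0],[0.008,0,0],0.8],[[0,0,0],[0.01,0,0],0.8]]}}

```text
time: 7.25
tcp_pos: [0.4848, -0.0052, 0.0313]
eef_rot: [1.0, 0.001, -0.0, -0.0]
wrist_force: [-1.5, -0.2, 0.4]
gripper_width: 0.0177
grip_force: 1.0
```

Request:
{"name": "arm_command", "arguments": {"increments": [[[0,0,0],[-0.01,0,0],0.95],[[0,0,0],[-0.015,0,0.03],0.95],[[0,0,0],[-0.02,0.02,0.06],0.95],[[0,0,0],[-0.035,0.06,0.06],0.95],[[0,0,0],[-0.045,0.106,0.06],0.95]]}}

```text
time: 7.75
tcp_pos: [0.4399, 0.101, 0.0926]
eef_rot: [1.0, -0.001, 0.002, 0.0]
wrist_force: [0.9, 0.1, -0.0]
gripper_width: 0.0046
grip_force: 0.0
```

Request:
{"name": "arm_command", "arguments": {"increments": [[[0,0,0],[0,0.045,0],0.95],[[0,0,0],[0,0.06,-0.01],0.95],[[0,0,0],[0,0.06,-0.03],0.95],[[0,0,0],[0,0.06,-0.05],0.95],[[0,0,0],[0,0.06,-0.06],0.95]]}}

```text
time: 8.25
tcp_pos: [0.4384, 0.1609, 0.03]
eef_rot: [1.0, 0.001, -0.001, 0.0]
wrist_force: [0.6, 0.5, 0.9]
gripper_width: 0.0045
grip_force: 0.0
```

Request:
{"name": "arm_command", "arguments": {"increments": [[[0,0,0],[0,0,0],0.8],[[0,0,0],[0,0,0],0.8],[[0,0,0],[0.008,0,0],0.8],[[0,0,0],[0.016,0,0],0.8],[[0,0,0],[0.02,0,0],0.8]]}}

```text
time: 8.75
tcp_pos: [0.4589, 0.1607, 0.0317]
eef_rot: [1.0, 0.001, -0.002, 0.0]
wrist_force: [-12.9, -0.4, 9.9]
gripper_width: 0.0175
grip_force: 6.0
```

Request:
{"name": "arm_command", "arguments": {"increments": [[[0,0,0],[0.004,0,0],0.8],[[0,0,0],[0.008,0,0],0.8],[[0,0,0],[0.012,0,0],0.8],[[0,0,0],[0.016,0,0],0.8],[[0,0,0],[0.02,0,0],0.8]]}}

```text
time: 9.25
tcp_pos: [0.4774, 0.1608, 0.0311]
eef_rot: [1.0, 0.001, -0.003, 0.0]
wrist_force: [-10.8, 0.8, 8.7]
gripper_width: 0.0178
grip_force: 5.6
```

Request:
{"name": "arm_command", "arguments": {"increments": [[[0,0,0],[0.002,0,0],0.8],[[0,0,0],[0.004,0,0],0.8],[[0,0,0],[0.006,0,0],0.8],[[0,0,0],[0.008,0,0],0.8],[[0,0,0],[0.01,0,0],0.8]]}}

```text
time: 9.75
tcp_pos: [0.4873, 0.1608, 0.0311]
eef_rot: [1.0, 0.001, -0.003, 0.0]
wrist_force: [-11.0, 0.1, 7.8]
gripper_width: 0.0178
grip_force: 5.4
```

The left dock resists with 11 N (including some downward pressing), against about 2 N for the other two, so the left dock is the non-slip one. I slide it towards the narrow bay.

Request:
{"name": "arm_command", "arguments": {"increments": [[[0,0,0],[0.009,-0.002,0],0.8],[[0,0,0],[0.018,-0.004,0],0.8],[[0,0,0],[0.027,-0.006,0],0.8],[[0,0,0],[0.036,-0.008,0],0.8],[[0,0,0],[0.045,-0.01,0],0.8]]}}

```text
time: 10.25
tcp_pos: [0.5352, 0.1505, 0.0311]
eef_rot: [1.0, 0.001, -0.0, 0.0]
wrist_force: [-2.9, 1.1, -3.5]
gripper_width: 0.0175
grip_force: 1.6
```

Request:
{"name": "arm_command", "arguments": {"increments": [[[0,0,0],[0.009,-0.002,0],0.8],[[0,0,0],[0.018,-0.004,0],0.8],[[0,0,0],[0.027,-0.006,0],0.8],[[0,0,0],[0.036,-0.008,0],0.8],[[0,0,0],[0.045,-0.01,0],0.8]]}}

```text
time: 10.75
tcp_pos: [0.5805, 0.1406, 0.0313]
eef_rot: [1.0, 0.001, -0.0, -0.0]
wrist_force: [-3.1, 0.7, -2.7]
gripper_width: 0.0179
grip_force: 1.7
```

Request:
{"name": "arm_command", "arguments": {"increments": [[[0,0,0],[0.009,-0.002,0],0.8],[[0,0,0],[0.018,-0.004,0],0.8],[[0,0,0],[0.027,-0.006,0],0.8],[[0,0,0],[0.036,-0.008,0],0.8],[[0,0,0],[0.045,-0.01,0],0.8]]}}

```text
time: 11.25
tcp_pos: [0.6255, 0.1306, 0.0313]
eef_rot: [1.0, 0.001, -0.0, -0.0]
wrist_force: [-2.6, 1.1, -2.6]
gripper_width: 0.0177
grip_force: 1.7
```

```bash
python3 - <<'E'
from h import *
s=env.sense(); print(s["time"],np.round(s["tcp_pos"],4),np.round(s["wrist_force"],1))
c=env.camera("wrist"); save(c,"w2.png")
for z,ps in((0,[(160,100)]),): pass
E
```

```text
11.25 [0.6255 0.1306 0.0313] [-2.6  1.1 -2.6]
```

View pics/w2.png

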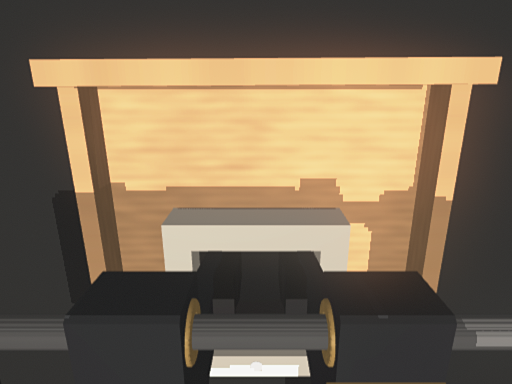

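The wrist view shows the dock square in the mouth of the narrow bay: its front top edge is at row 224 (columns 163-348), the bay floor meets the back wall at row 88, and the kerbs' inner feet are at columns 100 and 425.

```bash
python3 - <<'E'
from h import *
s=env.sense(); c=env.camera("wrist")
for p,z in[((224,163),.026),((224,348),.026),((208,178),.026),((85,63),.045),((85,470),.045),((89,100),0),((89,425),0),((250,118),0),((250,402),0)]: print(p,z,np.round(wray(c,s,p,z)[:2],4))
c=env.camera("top"); 
for d in env.tip_of(c,"narrow_bay")[:1]: print(np.round(ray(c,d["pixel"])[:2],4))
E
```

```text
(224, 163) 0.026 [0.65   0.1709]
(224, 348) 0.026 [0.65   0.0921]
(208, 178) 0.026 [0.6572 0.164 ]
(85, 63) 0.045 [0.7063 0.1936]
(85, 470) 0.045 [0.7063 0.0615]
(89, 100) 0 [0.7048 0.2017]
(89, 425) 0 [0.7049 0.0552]
(250, 118) 0 [0.6248 0.2034]
(250, 402) 0 [0.6248 0.0556]
[0.8511 0.0348]
```

Request:
{"name": "arm_command", "arguments": {"increments": [[[0,0,0],[0.006,0,-0.0005],0.8],[[0,0,0],[0.012,0,-0.0005],0.8],[[0,0,0],[0.018,-0.001,-0.0005],0.8],[[0,0,0],[0.024,-0.001,-0.0005],0.8],[[0,0,0],[0.03,-0.001,-0.0005],0.8]]}}

```text
time: 11.95
tcp_pos: [0.6529, 0.1302, 0.0312]
eef_rot: [1.0, 0.001, -0.002, 0.0]
wrist_force: [-10.4, 0.1, 7.4]
gripper_width: 0.0177
grip_force: 5.2
```

Request:
{"name": "arm_command", "arguments": {"increments": [[[0,0,0],[0.006,0,0],0.8],[[0,0,0],[0.01,0,0],0.8],[[0,0,0],[0.014,0,0],0.8],[[0,0,0],[0.017,0,0],0.8],[[0,0,0],[0.017,0,0],0.8]]}}

```text
time: 12.45
tcp_pos: [0.6707, 0.1301, 0.0312]
eef_rot: [1.0, 0.001, -0.001, -0.0]
wrist_force: [-7.0, -0.4, 4.2]
gripper_width: 0.0177
grip_force: 3.3
```

Request:
{"name": "arm_command", "arguments": {"increments": [[[0,0,0],[-0.006,0,0],0.9],[[0,0,0],[-0.014,0,0],0.9],[[0,0,0],[-0.016,0,0.02],0.95],[[0,0,0],[-0.016,0,0.05],0.95],[[0,0,0],[-0.016,0,0.09],0.95]]}}

```text
time: 12.95
tcp_pos: [0.6539, 0.1297, 0.1199]
eef_rot: [1.0, 0.001, -0.002, 0.0]
wrist_force: [0.8, 0.8, -0.4]
gripper_width: 0.0044
grip_force: 0.0
```

```bash
python3 - <<'E'
from h import *
s=env.sense(); print(s["time"],np.round(s["tcp_pos"],4),np.round(s["wrist_force"],1))
c=env.camera("wrist"); save(c,"w3.png")
E
```

```text
12.95 [0.6539 0.1297 0.1199] [ 0.8  0.8 -0.4]
```

View pics/w3.png

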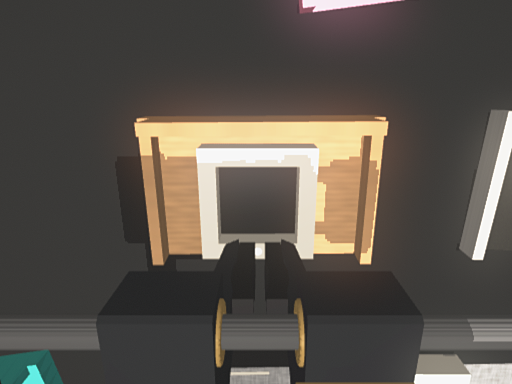

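The non-slip dock sits squarely in the tan bay. Its rear top edge is at row ~259, and the floor's mouth edge is at row ~254 with the kerb ends at ~264, so I check the heights by projection.

```bash
python3 - <<'E'
from h import *
s=env.sense(); c=env.camera("wrist")
for n,p,z in[("dock rear",(259,205),.026),("dock rear",(259,312),.026),("dock front top",(164,198),.026),("dock front top",(164,317),.026),("floor mouth",(254,185),0),("kerb end top",(264,158),.018),("kerb end",(264,368),.018),("back top inner",(136,260),.045),("dish far",(167,260),.026),("dish near",(243,260),.026)]: print(n,p,np.round(wray(c,s,p,z)[:2],4))
E
```

```text
dock rear (259, 205) [0.6141 0.1709]
dock rear (259, 312) [0.6142 0.0901]
dock front top (164, 198) [0.6871 0.1725]
dock front top (164, 317) [0.6872 0.0899]
floor mouth (254, 185) [0.6051 0.192 ]
kerb end top (264, 158) [0.6055 0.2094]
kerb end (264, 368) [0.6057 0.0446]
back top inner (136, 260) [0.7089 0.1295]
dish far (167, 260) [0.685  0.1295]
dish near (243, 260) [0.6273 0.1294]
```

The rear edge is 9 mm inside the mouth (0.614 against 0.6055), so this one is done. Next is the right dock, at about (0.479, -0.163).

Request:
{"name": "arm_command", "arguments": {"increments": [[[0,0,0],[-0.024,-0.04,0],0.95],[[0,0,0],[-0.048,-0.08,0],0.95],[[0,0,0],[-0.072,-0.12,0],0.95],[[0,0,0],[-0.096,-0.16,0],0.95],[[0,0,0],[-0.12,-0.2,0],0.95]]}}

```text
time: 13.55
tcp_pos: [0.5342, -0.0714, 0.1205]
eef_rot: [1.0, 0.001, 0.0, 0.0]
wrist_force: [1.0, -0.7, 0.4]
gripper_width: 0.0042
grip_force: 0.0
```

Request:
{"name": "arm_command", "arguments": {"increments": [[[0,0,0],[-0.025,-0.04,0],0.95],[[0,0,0],[-0.05,-0.08,0],0.95],[[0,0,0],[-0.056,-0.093,0],0.95],[[0,0,0],[-0.056,-0.093,0],0.95],[[0,0,0],[-0.056,-0.093,0],0.95]]}}

```text
time: 14.05
tcp_pos: [0.48, -0.1627, 0.1208]
eef_rot: [1.0, 0.001, 0.0, -0.0]
wrist_force: [-0.1, 0.5, -0.3]
gripper_width: 0.0046
grip_force: 0.0
```

```bash
python3 - <<'E'
from h import *
s=env.sense(); print(s["time"],np.round(s["tcp_pos"],4))
c=env.camera("top"); f=np.asarray(c["frame"]); g=cv2.cvtColor(f,cv2.COLOR_RGB2GRAY)
c=env.camera("wrist"); save(c,"w4.png")
E
```

```text
14.05 [ 0.48   -0.1627  0.1208]
```

View pics/w4.png

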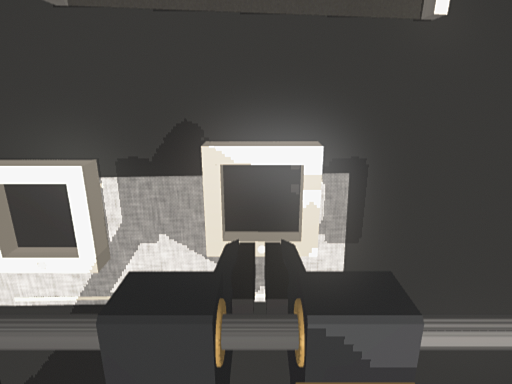

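The wrist view shows the right dock square below the fingers, with its dish at rows 165-241 and columns 221-301, as predicted. I enter the dish and slide it to the right slot.

Request:
{"name": "arm_command", "arguments": {"increments": [[[0,0,0],[0,-0.001,-0.025],0.95],[[0,0,0],[0,-0.001,-0.05],0.95],[[0,0,0],[0,-0.001,-0.07],0.95],[[0,0,0],[0,-0.001,-0.08],0.95],[[0,0,0],[0,-0.001,-0.089],0.95]]}}

```text
time: 14.65
tcp_pos: [0.4801, -0.1632, 0.0311]
eef_rot: [1.0, 0.002, -0.0, -0.0]
wrist_force: [0.5, 0.0, 0.5]
gripper_width: 0.0044
grip_force: 0.0
```

Request:
{"name": "arm_command", "arguments": {"increments": [[[0,0,0],[0,0,0],0.8],[[0,0,0],[0,0,0],0.8],[[0,0,0],[0.008,0,0],0.8],[[0,0,0],[0.015,0,0],0.8],[[0,0,0],[0.021,0,0],0.8]]}}

```text
time: 15.15
tcp_pos: [0.5017, -0.1646, 0.0325]
eef_rot: [1.0, 0.001, 0.0, 0.0]
wrist_force: [-1.8, 0.0, 1.9]
gripper_width: 0.0179
grip_force: 0.9
```

Request:
{"name": "arm_command", "arguments": {"increments": [[[0,0,0],[0.008,-0.004,0],0.8],[[0,0,0],[0.016,-0.008,0],0.8],[[0,0,0],[0.024,-0.012,0],0.8],[[0,0,0],[0.032,-0.016,0],0.8],[[0,0,0],[0.04,-0.02,0],0.8]]}}

```text
time: 15.65
tcp_pos: [0.5414, -0.1847, 0.0318]
eef_rot: [1.0, 0.001, -0.0, -0.0]
wrist_force: [-1.4, 2.0, 1.3]
gripper_width: 0.0174
grip_force: 0.8
```

Request:
{"name": "arm_command", "arguments": {"increments": [[[0,0,-0.4],[0.008,-0.004,0],0.8],[[0,0,-0.8],[0.016,-0.008,0],0.8],[[0,0,-1.2],[0.024,-0.012,0],0.8],[[0,0,-1.6],[0.032,-0.016,0],0.8],[[0,0,-2.2],[0.04,-0.02,0],0.8]]}}

```text
time: 16.15
tcp_pos: [0.5814, -0.2046, 0.0318]
eef_rot: [1.0, -0.019, -0.0, -0.0]
wrist_force: [-1.9, 1.1, 1.4]
gripper_width: 0.0177
grip_force: 0.8
```

Request:
{"name": "arm_command", "arguments": {"increments": [[[0,0,0],[0.008,-0.001,0],0.8],[[0,0,0],[0.016,-0.002,0],0.8],[[0,0,0],[0.023,-0.003,0],0.8],[[0,0,0],[0.029,-0.004,0],0.8],[[0,0,0],[0.033,-0.005,0],0.8]]}}

```text
time: 16.65
tcp_pos: [0.6143, -0.2091, 0.0318]
eef_rot: [1.0, -0.018, 0.0, -0.0]
wrist_force: [-2.1, -0.4, 0.8]
gripper_width: 0.0178
grip_force: 1.0
```

```bash
python3 - <<'E'
from h import *
s=env.sense(); print(s["time"],np.round(s["tcp_pos"],4))
c=env.camera("wrist"); save(c,"w5.png")
E
```

```text
16.65 [ 0.6143 -0.2091  0.0318]
```

View pics/w5.png

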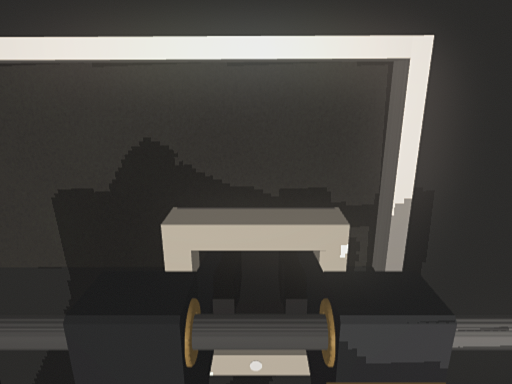

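The view shows the dock square to the wide bay, with the back kerb's inner edge at row ~60, the right kerb's inner foot at column ~376 at row 250, and the dock's front edge at row 224. I compute the remaining distance.

```bash
python3 - <<'E'
from h import *
s=env.sense(); c=env.camera("wrist")
for n,p,z in[("front",(224,163),.026),("front",(224,348),.026),("back top",(59,300),.018),("back foot",(63,300),0),("back foot",(63,100),0),("kerbR foot",(250,376),0),("kerbR top",(250,390),.018),("kerbR top",(100,404),.018)]: print(n,p,np.round(wray(c,s,p,z)[:2],4))
E
```

```text
front (224, 163) [ 0.639  -0.1694]
front (224, 348) [ 0.6361 -0.2483]
back top (59, 300) [ 0.7031 -0.2289]
back foot (63, 300) [ 0.7026 -0.2309]
back foot (63, 100) [ 0.7059 -0.1427]
kerbR foot (250, 376) [ 0.6099 -0.2703]
kerbR top (250, 390) [ 0.6189 -0.2704]
kerbR top (100, 404) [ 0.686  -0.2709]
```

Request:
{"name": "arm_command", "arguments": {"increments": [[[0,0,0],[0.006,0,0],0.8],[[0,0,0],[0.012,0,0],0.8],[[0,0,0],[0.018,-0.001,0],0.8],[[0,0,0],[0.024,-0.001,0],0.8],[[0,0,0],[0.03,-0.001,0],0.8]]}}

```text
time: 17.25
tcp_pos: [0.6442, -0.2103, 0.0318]
eef_rot: [1.0, -0.018, -0.0, -0.0]
wrist_force: [-1.6, 0.1, -1.1]
gripper_width: 0.0178
grip_force: 0.8
```

Request:
{"name": "arm_command", "arguments": {"increments": [[[0,0,0],[0.006,0,0],0.8],[[0,0,0],[0.012,0,0],0.8],[[0,0,0],[0.018,-0.001,0],0.8],[[0,0,0],[0.022,-0.001,0],0.8],[[0,0,0],[0.025,-0.001,0],0.8]]}}

```text
time: 17.75
tcp_pos: [0.6692, -0.2113, 0.0319]
eef_rot: [1.0, -0.018, 0.0, 0.0]
wrist_force: [-1.3, -0.8, 0.1]
gripper_width: 0.0173
grip_force: 0.8
```

Request:
{"name": "arm_command", "arguments": {"increments": [[[0,0,0],[-0.005,0,0],0.82],[[0,0,0],[-0.01,0,0],0.9],[[0,0,0],[-0.014,0,0.01],0.95],[[0,0,0],[-0.014,0,0.045],0.95],[[0,0,0],[-0.014,0,0.09],0.95]]}}

```text
time: 18.25
tcp_pos: [0.6526, -0.2105, 0.1209]
eef_rot: [1.0, -0.019, -0.002, -0.001]
wrist_force: [0.7, 0.2, 0.3]
gripper_width: 0.0043
grip_force: 0.0
```

```bash
python3 - <<'E'
from h import *
s=env.sense(); print(s["time"],np.round(s["tcp_pos"],4),np.round(s["wrist_force"],1))
c=env.camera("wrist"); save(c,"w6.png")
E
```

```text
18.25 [ 0.6526 -0.2105  0.1209] [0.7 0.2 0.3]
```

View pics/w6.png

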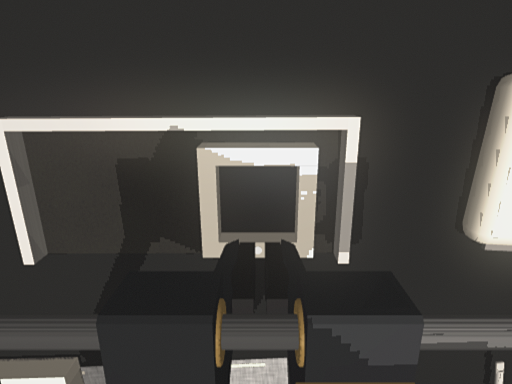

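The right dock is fully inside, with its rear edge at row 258 and the kerb ends at row 264, the same margin as in the narrow bay. Next is the middle dock, at about (0.469, -0.005).

Request:
{"name": "arm_command", "arguments": {"increments": [[[0,0,0.5],[-0.032,0.035,0],0.95],[[0,0,1],[-0.064,0.07,0],0.95],[[0,0,1.5],[-0.096,0.105,0],0.95],[[0,0,2.2],[-0.128,0.14,0],0.95],[[0,0,2.2],[-0.16,0.175,0],0.95]]}}

```text
time: 18.8
tcp_pos: [0.4933, -0.0352, 0.1226]
eef_rot: [1.0, 0.001, 0.001, 0.0]
wrist_force: [0.9, 0.1, 0.2]
gripper_width: 0.0045
grip_force: 0.0
```

Request:
{"name": "arm_command", "arguments": {"increments": [[[0,0,0],[-0.026,0.03,0],0.95],[[0,0,0],[-0.026,0.03,0],0.95],[[0,0,0],[-0.026,0.03,-0.03],0.95],[[0,0,0],[-0.026,0.03,-0.05],0.95],[[0,0,0],[-0.026,0.03,-0.055],0.95]]}}

```text
time: 19.3
tcp_pos: [0.468, -0.0065, 0.0658]
eef_rot: [1.0, 0.001, -0.001, -0.0]
wrist_force: [0.2, -0.2, -0.0]
gripper_width: 0.0041
grip_force: 0.0
```

```bash
python3 - <<'E'
from h import *
s=env.sense(); print(s["time"],np.round(s["tcp_pos"],4))
c=env.camera("wrist"); g=cv2.cvtColor(np.asarray(c["frame"]),cv2.COLOR_RGB2GRAY)
print("col scan",[(r,int(g[r,262])) for r in range(90,270,5)]); print("row scan",[(q,int(g[180,q])) for q in range(150,370,6)])
E
```

```text
19.3 [ 0.468  -0.0065  0.0658]
col scan [(90, 59), (95, 59), (100, 62), (105, 61), (110, 63), (115, 66), (120, 69), (125, 73), (130, 77), (135, 81), (140, 85), (145, 91), (150, 95), (155, 99), (160, 152), (165, 147), (170, 247), (175, 247), (180, 247), (185, 231), (190, 154), (195, 96), (200, 91), (205, 87), (210, 82), (215, 78), (220, 72), (225, 68), (230, 64), (235, 58), (240, 56), (245, 53), (250, 52), (255, 50), (260, 49), (265, 48)]
row scan [(150, 58), (156, 60), (162, 64), (168, 67), (174, 104), (180, 229), (186, 229), (192, 230), (198, 230), (204, 230), (210, 230), (216, 250), (222, 248), (228, 248), (234, 248), (240, 248), (246, 248), (252, 248), (258, 247), (264, 247), (270, 247), (276, 247), (282, 247), (288, 247), (294, 247), (300, 247), (306, 247), (312, 247), (318, 247), (324, 247), (330, 249), (336, 100), (342, 105), (348, 116), (354, 112), (360, 105), (366, 103)]
```

Request:
{"name": "arm_command", "arguments": {"increments": [[[0,0,0],[0,0.001,-0.015],0.95],[[0,0,0],[0,0.001,-0.025],0.95],[[0,0,0],[0,0.001,-0.034],0.95],[[0,0,0],[0,0.001,-0.034],0.8],[[0,0,0],[0,0.001,-0.034],0.8]]}}

```text
time: 19.85
tcp_pos: [0.4689, -0.0054, 0.033]
eef_rot: [1.0, 0.001, 0.0, 0.0]
wrist_force: [-0.5, 0.5, 0.5]
gripper_width: 0.0167
grip_force: 0.0
```

Request:
{"name": "arm_command", "arguments": {"increments": [[[0,0,0],[0.004,0,0],0.8],[[0,0,0],[0.009,0,0],0.8],[[0,0,0],[0.014,0,0],0.8],[[0,0,0],[0.018,0,0],0.8],[[0,0,0],[0.022,0,0],0.8]]}}

```text
time: 20.35
tcp_pos: [0.4907, -0.0051, 0.0328]
eef_rot: [1.0, 0.001, -0.0, -0.0]
wrist_force: [-3.0, -0.0, 2.0]
gripper_width: 0.0177
grip_force: 1.2
```

Request:
{"name": "arm_command", "arguments": {"increments": [[[0,0,0],[0.008,-0.009,0],0.8],[[0,0,0],[0.016,-0.018,0],0.8],[[0,0,0],[0.024,-0.028,0],0.8],[[0,0,0],[0.032,-0.038,0],0.8],[[0,0,0],[0.04,-0.047,0],0.8]]}}

```text
time: 20.85
tcp_pos: [0.5315, -0.0535, 0.0328]
eef_rot: [1.0, 0.001, -0.0, 0.0]
wrist_force: [-1.3, 2.0, -1.4]
gripper_width: 0.0175
grip_force: 1.0
```

Request:
{"name": "arm_command", "arguments": {"increments": [[[0,0,-0.4],[0.008,-0.01,0],0.8],[[0,0,-0.8],[0.016,-0.02,0],0.8],[[0,0,-1.2],[0.024,-0.03,0],0.8],[[0,0,-1.6],[0.032,-0.04,0],0.8],[[0,0,-2.2],[0.038,-0.046,0],0.8]]}}

```text
time: 21.35
tcp_pos: [0.5697, -0.0995, 0.033]
eef_rot: [1.0, -0.019, 0.0, 0.0]
wrist_force: [-2.1, 1.8, 0.9]
gripper_width: 0.0175
grip_force: 1.0
```

Request:
{"name": "arm_command", "arguments": {"increments": [[[0,0,0],[0.006,0,0],0.8],[[0,0,0],[0.012,0,0],0.8],[[0,0,0],[0.018,0,0],0.8],[[0,0,0],[0.022,0,0],0.8],[[0,0,0],[0.025,0,0],0.8]]}}

```text
time: 21.85
tcp_pos: [0.5941, -0.0979, 0.0329]
eef_rot: [1.0, -0.018, -0.0, 0.0]
wrist_force: [-2.2, -1.1, 2.0]
gripper_width: 0.0176
grip_force: 1.1
```

```bash
python3 - <<'E'
from h import *
s=env.sense(); print(s["time"],np.round(s["tcp_pos"],4))
c=env.camera("wrist"); save(c,"w7.png")
E
```

```text
21.85 [ 0.5941 -0.0979  0.0329]
```

View pics/w7.png

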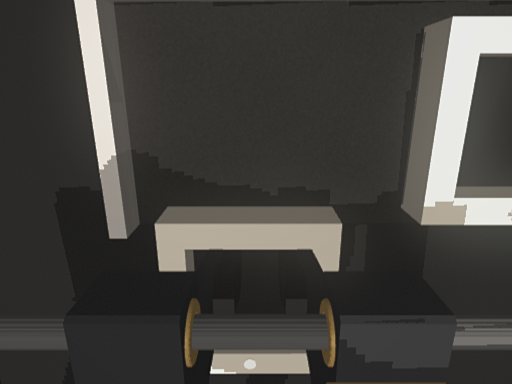

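The dock is square in the mouth, with about 16 mm to the left kerb and about 35 mm to the other dock. I push 80 mm further, drifting slightly right.

Request:
{"name": "arm_command", "arguments": {"increments": [[[0,0,0],[0.007,-0.001,0],0.8],[[0,0,0],[0.014,-0.002,0],0.8],[[0,0,0],[0.021,-0.003,0],0.8],[[0,0,0],[0.028,-0.004,0],0.8],[[0,0,0],[0.035,-0.005,0],0.8]]}}

```text
time: 22.4
tcp_pos: [0.6293, -0.1033, 0.0327]
eef_rot: [1.0, -0.018, -0.0, -0.0]
wrist_force: [-1.2, 0.3, -1.0]
gripper_width: 0.0175
grip_force: 0.9
```

Request:
{"name": "arm_command", "arguments": {"increments": [[[0,0,0],[0.006,0,0],0.8],[[0,0,0],[0.012,-0.001,0],0.8],[[0,0,0],[0.018,-0.001,0],0.8],[[0,0,0],[0.023,-0.001,0],0.8],[[0,0,0],[0.027,-0.002,0],0.8]]}}

```text
time: 22.9
tcp_pos: [0.6562, -0.1051, 0.0329]
eef_rot: [1.0, -0.018, 0.0, -0.0]
wrist_force: [-1.3, -0.0, -0.7]
gripper_width: 0.0176
grip_force: 0.9
```

Request:
{"name": "arm_command", "arguments": {"increments": [[[0,0,0],[0.004,0,0],0.8],[[0,0,0],[0.008,0,0],0.8],[[0,0,0],[0.012,0,0],0.8],[[0,0,0],[0.015,0,0],0.8],[[0,0,0],[0.017,0,0],0.8]]}}

```text
time: 23.4
tcp_pos: [0.673, -0.1053, 0.0329]
eef_rot: [1.0, -0.018, 0.0, 0.0]
wrist_force: [-1.3, -0.2, -0.1]
gripper_width: 0.0176
grip_force: 0.9
```

Request:
{"name": "arm_command", "arguments": {"increments": [[[0,0,0],[-0.005,0,0],0.82],[[0,0,0],[-0.01,0,0],0.9],[[0,0,0],[-0.014,0,0.01],0.95],[[0,0,0],[-0.014,0,0.045],0.95],[[0,0,0],[-0.014,0,0.09],0.95]]}}

```text
time: 23.9
tcp_pos: [0.6566, -0.1047, 0.1221]
eef_rot: [1.0, -0.018, -0.002, -0.001]
wrist_force: [1.5, -0.2, 1.0]
gripper_width: 0.0048
grip_force: 0.0
```

Request:
{"name": "arm_command", "arguments": {"increments": [[[0,0,0],[-0.03,0,0.03],0.95],[[0,0,0],[-0.07,0,0.05],0.95],[[0,0,0],[-0.11,0,0.07],0.95],[[0,0,0],[-0.15,0,0.09],0.95],[[0,0,0],[-0.15,0,0.09],0.95]]}}

```text
time: 24.4
tcp_pos: [0.5063, -0.1051, 0.2163]
eef_rot: [1.0, -0.019, 0.002, 0.001]
wrist_force: [0.7, 0.0, 1.5]
gripper_width: 0.0046
grip_force: 0.0
```

```bash
python3 - <<'E'
from h import *
s=env.sense(); print(s["time"],np.round(s["tcp_pos"],4),np.round(s["wrist_force"],1))
c=env.camera("wrist"); save(c,"w8.png")
E
```

```text
24.4 [ 0.5063 -0.1051  0.2163] [0.7 0.  1.5]
```

View pics/w8.png

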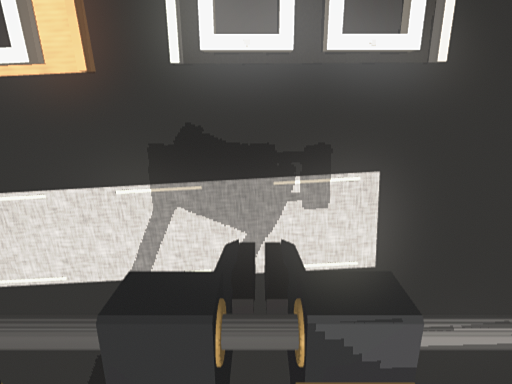

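```bash
python3 - <<'E'
from h import *
s=env.sense(); c=env.camera("wrist")
for n,p,z in[("L rear",(50,247),.026),("R rear",(50,372),.026),("N rear?",(62,15),.026),("kerb end L top",(62,175),.018),("kerb end R top",(62,440),.018),("narrow end top",(72,85),.018)]: print(n,np.round(wray(c,s,p,z)[:2],4))
print(env.finish_job())
E
```

```text
L rear [ 0.6177 -0.0996]
R rear [ 0.6136 -0.2073]
N rear? [0.6159 0.1024]
kerb end L top [ 0.6111 -0.0347]
kerb end R top [ 0.602 -0.271]
narrow end top [0.6059 0.047 ]
the job is handed in; nothing more can be done
None
```

The job is handed in at about 24 s: the non-slip dock (it started at the left end) is in the narrow bay and both slick docks are side by side in the wide bay, each measured 8–10 mm inside the mouth, though I viewed 11 pictures, one over the limit of 10.

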